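# Isolate and bleed the carton pusher's air

### The job

Make the air of the conveyor's carton pusher safe before it is cleaned: first shut the supply ball valve by turning its handle a quarter turn clockwise, from along the pipe to straight across it, up to its stop. Only then ease the spring-loaded bleed lever about half-way down its travel, never all the way, and finish still holding it there so that the line keeps venting; the program ends while holding. Leave everything else on the bench where it is.

Things in the scene. Friction and masses are not known exactly. Their poses are not given: they have to be found in the camera images.
- packline: The fixed machine: low white-belted conveyor (900 mm long along its y, belt from x 135 to 285 mm, top 100, guide rods to 133) with its air set standing on the robot's side. Origin on the bench below the middle of the filter-regulator; x points from the air set to the conveyor, y along the air pipe from the ball valve towards the bleed valve, z up.
- regulator_top (a point): Centre of the top of the filter-regulator's knob (36 mm across, 180 mm above the bench), right over the packline origin; its black body is 52 mm square, a gauge sticks out 53 mm to -x, a clear bowl hangs below. The steel pipe (17 mm, axis 115 mm high) runs from here along y to both sides: inlet elbow at -182 mm, ball valve -105, bleed valve +110.
- pusher_end (a point): Near end of the carton pusher's air cylinder, which lies along the machine's x, 270 mm to +y of the regulator: 38 mm tube with 44 mm square end caps, 126 mm long from here towards the conveyor, axis 132 mm and top 154 mm high.
- supply_valve (a joint): Angle of the ball-valve handle, rad: 0 = open, handle along the pipe pointing to the machine's -y; grows clockwise seen from above; 1.571 = closed stop, handle straight across the pipe pointing to the machine's -x (to the robot). Starts at 0 to 0.35 and stays where it is left: friction 0.3 N m, about 4 N at the grip.
- valve_pivot (a point): On the upright axis of the ball valve, at the height of the middle of the handle's grip (168.5 mm above the bench); does not move.
- valve_grip (a point): Centre of the black sleeve on the valve handle, 82 mm from the axis at the same height; turns with the handle. The sleeve is 70 mm long along the handle (reaching 115 mm from the axis), 20 mm wide, 13 mm high; when open, the pipe's top lies 38 mm and the inlet elbow's top 32 mm below the sleeve; when closed, only low things on the bench lie under it.
- bleed_valve (a joint): Angle of the bleed lever, rad: 0 = released, lever rising 0.30 rad (17 deg) from its hinge towards the robot; grows as it is pressed down; 0.42 = fully down (0.12 rad below level); 0.21 = half-way. A spring returns it: about 4.5 N at the pad starts it moving, 8 N at half-way, 11.5 N at full travel.
- bleed_lever: The hand lever of the bleed valve: a 14 mm wide steel bar ending in a black pad. Origin on its hinge axis; at rest its axes are the machine's; it turns with the lever.
- bleed_pad (a point): Centre of the upper face of the lever's black pad, where to press. The pad is 46 mm long along the lever, 30 mm wide, 8 mm thick; its centre is 79 mm from the hinge, and it sinks about 33 mm over the whole travel, 16 to 17 mm at half-way. Nothing lies under it but the bench.
- bleed_pivot (a point): Hinge axis of the bleed lever (level, along the machine's y), 168 mm above the bench; the pad lies from it towards the machine's -x. Does not move.
- jar: Bystander: closed jar, 58 mm across, 85 mm high, standing between the two handles, nearer the robot; origin under its centre.
- tape_roll: Bystander: roll of tape lying flat, 94 mm across, 48 mm high; origin under its centre.
- bench_brush: Bystander: bench brush, about 235 mm long (its own x), 43 mm high, lying to the right of the ball valve; origin under its middle.
- spanner: Bystander: flat spanner 160 mm long (its own x), lying on the bench near the ball valve; origin under its middle.
- scraper: Bystander: steel dough scraper 83 x 120 mm with a white grip, 22 mm high, lying flat; origin under the blade.
- oil_tin: Bystander: grey tin, 52 mm across, 100 mm high, standing between the pipe and the conveyor beside the ball valve; origin under its centre.

How it is judged (in metres and radians):
On the way, in this order (a step that is already met when the one before it is completed fails the run):
1. the supply valve is shut, its handle across the pipe at the stop (within about 7 degrees), with the bleed lever still released (value of joint supply_valve above 1.45 rad and value of joint bleed_valve below 0.08 rad), for 0.2 s.
2. the robot holds the bleed lever about half-way down (0.13 to 0.29 rad of 0.42) with the valve shut (value of joint supply_valve above 1.45 rad and contact force between any of the fingers, the arm and bleed_lever above 2 N and value of joint bleed_valve between 0.13 and 0.29 rad), for 1 s.
At the end, for the whole second after the job is handed in: Supply valve within about 7 degrees of its closed stop (joint above 1.45 rad), and the robot itself still pressing the bleed lever (more than 2 N) with it steady about half-way down (0.13 to 0.29 rad of 0.42) (all of step 2 and velocity of joint bleed_valve between -0.1 and 0.1 rad/s); the arm keeps its last pose, push and grip.
It fails at once if the bleed lever is pressed while the supply valve is not shut (value of joint bleed_valve above 0.1 rad and value of joint supply_valve below 1.4 rad).
It fails at once if the bleed lever is pressed all the way down (beyond 0.38 rad of 0.42) (value of joint bleed_valve above 0.38 rad).
It fails at once if something else on the bench is displaced by more than 30 mm or tipped over (distance of any of jar, tape_roll, bench_brush, spanner, scraper, oil_tin from where it was at the start of the episode above 0.03 m or angle between any of jar, tape_roll, bench_brush, spanner, scraper, oil_tin's own z axis and vertical above 0.4 rad).
It also fails if it takes over 51 s, if anything falls off the work surface, if the arm or the gripper's body presses on something with over 40 N, if the wrist force passes 120 N, or if a joint passes its speed limit or range.

### The arm

A 7-joint arm with a two-finger parallel gripper is mounted at the origin on the work surface. World frame = base frame: x ahead of the robot, y to its left, z up, the work surface at z = 0. Lengths are in mm, angles in rad, forces in N, time in s.
With the tool pointing down it reaches from about 400 to 875 mm from the base axis. Payload 4.4 kg.
Tool frame: the origin (TCP) lies at the very end of the fingers, on their centre line; the grasp point (between the pads) lies 19 mm behind it; y points along the fingers, z is the direction in which the jaws open and shut, and the axes are right-handed (so a half turn about y gives the same grasp; the last joint's range is limited). The gripper opens to 85 mm and grips with 20 to 120 N. Pads are 22 mm wide; open, the fingers measure 114 mm over their backs; the gripper's body (76 mm by 85 mm) begins 54 mm behind the grasp point. The pads swing forward as they close: fully open they stand 13 mm farther back than shut.
Start: joints at [1.138, 0.628, 0.038, 1.517, -0.027, 0.996, -0.02], TCP at [233.139, -606.766, 196.613] pointing down, gripper open.
Joint ranges: [-3.06, 3.06], [-0.37, 2.12], [-1.25, 1.32], [0.18, 2.47], [-1.1, 4.24], [0.23, 1.98], [-2.94, 2.94]. Speed limits (rad/s): [2.57, 2.57, 3.14, 3.14, 3.14, 3.14, 3.14].

### API

Orientations are given as [roll, pitch, yaw] about the fixed x, y, z axes, in that order (R = Rz(yaw) Ry(pitch) Rx(roll)).
In Python, from cell import ctrl, imaging, finish_job gives the robot as it stands.
- The arm moves only by the shell command python3 -m inch 'ROWS'. ROWS is JSON, one flat list of numbers, 7 for each row, row after row: the opening, from 0 (shut) to 1 (fully open), then the shift along the tool's x, y, z in cm, then the turn, a rotation vector about the tool's x, y, z in degrees. A call has 1 to 12 rows; each row is the pose to reach, as a shift and turn from the pose commanded when the call began, along the tool's axes at that moment; what a row does not reach only later rows make up. A row lasts 1/10 s, in which the tool goes at most 50 mm and 8.59 degrees, less where a joint would pass 70% of its speed; a pose out of reach is approached as far as the arm can. A call with a gripper value outside its range is refused whole. The fingers move at their own pace and stop on an object; the grip force is fixed at half the most. Time passes only in rows, so rows that repeat a pose let the fingers close. It gives the time, the measured TCP pose, the force and the opening at its end, in the units of the state.
- ctrl.read_state(): the state, without advancing time (a new reading comes with each control period).
- imaging.get_image(name): name is "scene" or "top" or "wrist"; returns a dict with "img" (384x512x3 uint8, red, green, blue), "fx", "fy", "cx", "cy" (pixels), "R" (3x3) and "t" (3): a world point X has camera coordinates R X + t. Camera axes: x right, y down, z forward; pixel columns grow to the right and rows downward; lengths in mm; the calibration is good to about 2 mm. A picture is of the moment at which its call begins. There is no depth.
- finish_job(): hands the job in, once; it reports no verdict.
The state is a dict: "clock": time; "qpos": joint angles; "qd": joint speeds; "tau": joint torques, N m; "eef_pos": TCP position; "tool_rot": TCP orientation; "force": force on the tool from outside, world axes, zero at the start; "torque": the same for the moment, N m; "width": finger opening in mm.
Only numpy, scipy, OpenCV 4.12 (cv2) and the standard library are available. Lean on these libraries where they do the work, as an engineer would, in place of code of your own. Each camera call takes 0.05 s, during which the arm holds its last target.

## Working session

There is one attempt and no reset: what is moved stays moved. The work goes in short steps, Python scripts to look and compute and a shell command to move; the robot and the scene stay as the last step left them, time stands still between calls to the robot, and variables do not carry over. Pictures are saved under pics/ and viewed, and the job is handed in when it is done.

```bash
ls; mkdir -p pics; python3 - <<'E'
from cell import ctrl, imaging
import cv2,json,numpy as np
print(ctrl.read_state())
for n in ("scene","top","wrist"):
    d=imaging.get_image(n); cv2.imwrite(f"pics/{n}0.png",d["img"][:,:,::-1]); 
    c={k:np.array(d[k]).tolist() for k in("fx","fy","cx","cy","R","t")}
    json.dump(c,open(f"pics/{n}0.json","w")); print(n,np.round(c["fx"],1),np.round(c["R"],3).tolist(),np.round(c["t"],1))
E
```

```text
pics
{'clock': 0.0, 'qpos': array([ 1.13819469,  0.62931323,  0.03839827,  1.51836695, -0.02700347,
        0.9963468 , -0.02001181]), 'qd': array([-3.99103599e-04,  1.74429842e-03,  4.67401246e-04, -2.52437002e-03,
        5.70743328e-05, -1.79103869e-04,  4.07416082e-04]), 'tau': array([-1.52585944e-03, -5.63413095e+01,  1.22581422e+00, -1.93448031e+01,
        1.09946533e-02,  1.05051047e-02,  6.39100293e-06]), 'eef_pos': array([ 232.90951925, -606.08298796,  195.71003771]), 'tool_rot': array([-1.57271430e+00,  4.61975742e-06, -2.77476935e+00]), 'force': array([ 0.00382157, -0.20925416,  0.15557339]), 'torque': array([-0.00973778,  0.06351732, -0.00770223]), 'width': 85.13746157277751}
scene 440.0 [[-0.627, 0.779, 0.002], [0.606, 0.49, -0.626], [-0.489, -0.392, -0.78]] [ 302.  -291.2 1533.2]
top 372.6 [[-0.162, -0.987, -0.002], [-0.966, 0.159, -0.204], [0.201, -0.032, -0.979]] [ 151.2  576.2 1209.3]
wrist 310.6 [[0.359, -0.933, -0.002], [-0.896, -0.346, 0.277], [-0.26, -0.097, -0.961]] [-648.   -37.   378.4]
```

View pics/scene0.png

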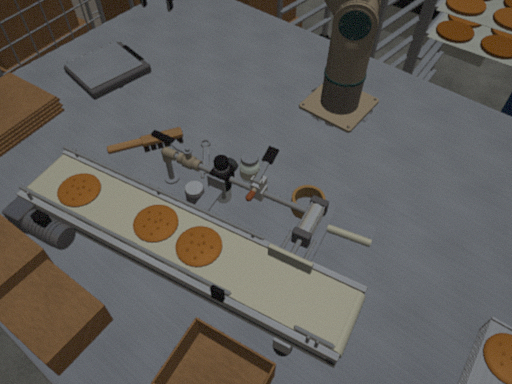

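View pics/top0.png

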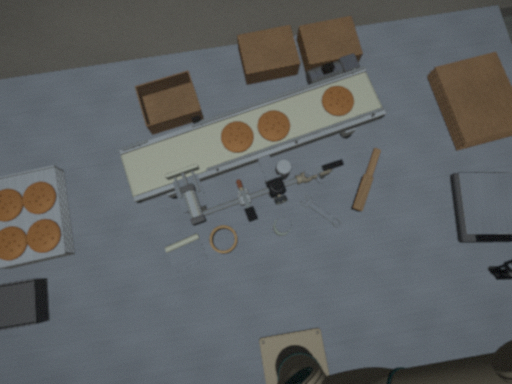

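View pics/wrist0.png

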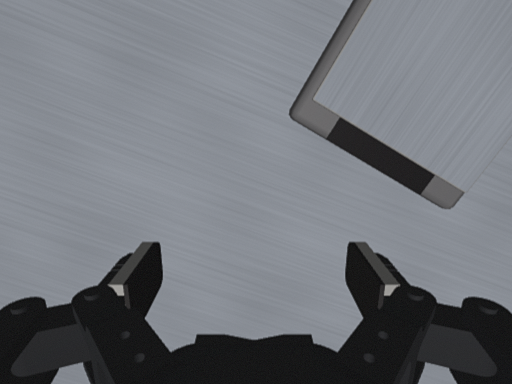

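The scene and top views show the air set in front of the base. In the top view the regulator is near (277,187), the valve sleeve near (332,164) and the bleed pad near (251,213). I'll enlarge these areas.

```bash
python3 - <<'E'
import cv2
a=cv2.imread("pics/top0.png")[130:260,160:390]; cv2.imwrite("pics/top0c.png",cv2.resize(a,None,fx=3.4,fy=3.4,interpolation=cv2.INTER_CUBIC))
a=cv2.imread("pics/scene0.png")[120:250,100:330]; cv2.imwrite("pics/scene0c.png",cv2.resize(a,None,fx=3.4,fy=3.4,interpolation=cv2.INTER_CUBIC))
E
```

```text
(no output)
```

View pics/top0c.png

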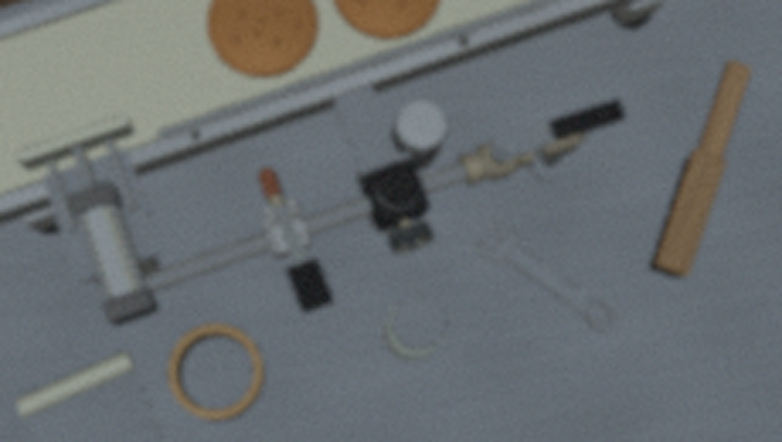

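View pics/scene0c.png

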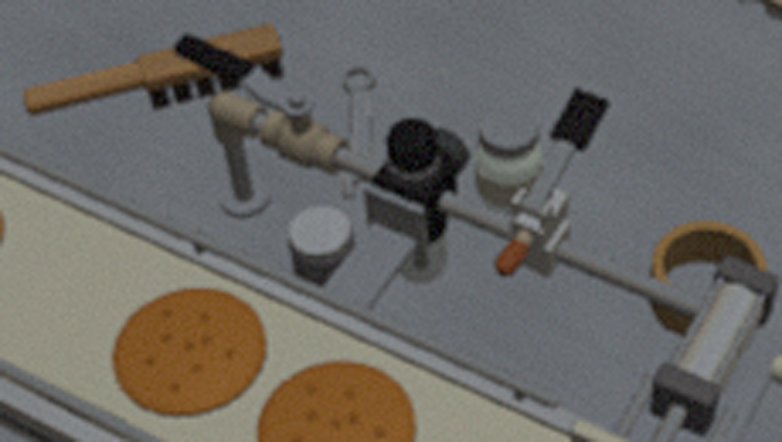

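```bash
cat > h.py <<'E'
import cv2,json,numpy as np
def cam(n):
    return json.load(open(f"pics/{n}.json")), cv2.imread(f"pics/{n}.png")
def P(c):
    K=np.array([[c["fx"],0,c["cx"]],[0,c["fy"],c["cy"]],[0,0,1]]); return K@np.c_[np.array(c["R"]),np.array(c["t"])]
def plane(c,uv,z):
    R=np.array(c["R"]);t=np.array(c["t"]);o=-R.T@t
    d=R.T@np.array([(uv[0]-c["cx"])/c["fx"],(uv[1]-c["cy"])/c["fy"],1]); return o+d*(z-o[2])/d[2]
def proj(c,X):
    x=P(c)@np.r_[X,1]; return x[:2]/x[2]
def tri(c1,u1,c2,u2):
    X=cv2.triangulatePoints(P(c1),P(c2),np.array(u1,float).reshape(2,1),np.array(u2,float).reshape(2,1))[:,0]; return X[:3]/X[3]
def blobs(img,thr,lo=8,hi=2000):
    m=(img.max(2)<thr).astype(np.uint8)
    n,l,s,ce=cv2.connectedComponentsWithStats(m)
    out=[]
    for i in range(1,n):
        if lo<=s[i,4]<=hi:
            pts=np.argwhere(l==i)[:,::-1].astype(np.float32)
            out.append((s[i,4],ce[i],cv2.minAreaRect(pts)))
    return out
E
python3 - <<'E'
from h import *
for n,(x0,x1,y0,y1) in {"top0":(160,390,130,260),"scene0":(100,330,120,250)}.items():
    c,im=cam(n)
    for a,ce,r in blobs(im,55):
        if x0<ce[0]<x1 and y0<ce[1]<y1: print(n,a,np.round(ce,1),np.round(r[1],1),round(r[2],1), plane(c,ce,168.5).round(0))
ct,_=cam("top0");cs,_=cam("scene0")
X=tri(ct,(332.9,164.7),cs,(162.9,137.1));print("grip",X)
X=tri(ct,(251.2,213.8),cs,(270.6,155.3));print("pad",X)
E
```

```text
top0 9 [346.8 136.1] [1.6 4.4] 71.6 [ 688. -279.  168.]
top0 96 [332.4 164.8] [ 5.  19.6] 72.9 [ 603. -214.  168.]
top0 264 [276.1 186.1] [17.1 21.5] 71.6 [564. -27. 168.]
top0 20 [280.6 199. ] [2.8 9.8] 71.6 [522. -34. 168.]
top0 105 [250.7 213.5] [12.5  8.2] 69.4 [492.  65. 168.]
scene0 190 [162.5 138.6] [23. 14.] 22.4 [ 603. -210.  168.]
scene0 24 [179.6 139.4] [6.4 4.2] 45.0 [ 576. -172.  168.]
scene0 28 [153.1 146.1] [6. 4.] 90.0 [ 639. -209.  169.]
scene0 29 [146.4 148.2] [5.7 4.4] 71.6 [ 655. -217.  168.]
scene0 163 [270.1 154.6] [10.3 16.5] 26.6 [467.  52. 168.]
scene0 9 [187.3 156.2] [3.5 2.8] 45.0 [ 608. -113.  168.]
scene0 567 [222.7 171.2] [25.1 32.7] 21.8 [589.  -7. 168.]
scene0 18 [165.9 157.8] [6.4 5.7] 45.0 [ 647. -152.  168.]
scene0 11 [246.4 163.9] [8.5 1.5] 15.9 [532.  24. 168.]
scene0 19 [168.5 170.3] [13.6  1.5] 76.0 [ 673. -116.  168.]
scene0 9 [309.3 189.1] [2.7 4.5] 63.4 [499. 197. 168.]
scene0 25 [316.8 193.1] [10.3  3.6] 33.7 [498. 218. 168.]
scene0 12 [223.1 195.1] [5. 2.] 90.0 [646.  45. 168.]
scene0 61 [191.7 198.9] [13.1  7. ] 14.0 [702.  -7. 168.]
scene0 15 [325. 210.] [1.8 8.5] 15.9 [528. 262. 168.]
scene0 39 [296.5 212. ] [11.2  5.4] 26.6 [575. 213. 168.]
scene0 126 [300.4 239.6] [19.5  8.5] 21.8 [632. 263. 168.]
grip [ 600.68584519 -212.95005387  171.14124598]
pad [486.95751296  65.79897611 191.90504831]
```

```bash
python3 - <<'E'
from h import *
ct,im=cam("top0");cs,ims=cam("scene0")
a=plane(ct,(205.6,210.9),122);b=plane(ct,(298.2,181.5),122);d=a-b;print("pipe",a,b,np.degrees(np.arctan2(d[1],d[0]))-90)
for n,c,i,roi in(("top",ct,im,(110,390,60,210)),("scene",cs,ims,(15,380,140,360))):
    hsv=cv2.cvtColor(i,cv2.COLOR_BGR2HSV)
    m=cv2.inRange(hsv,(20,15,110),(45,110,255)); k=np.zeros_like(m);k[roi[2]:roi[3],roi[0]:roi[1]]=255;m&=k
    n_,l,s,ce=cv2.connectedComponentsWithStats(m);j=1+np.argmax(s[1:,4]);
    pts=np.argwhere(l==j)[:,::-1].astype(float)
    w=np.array([plane(c,p,100)[:2] for p in pts],np.float32)
    r=cv2.minAreaRect(w);print(n,s[j,4],r)
# knob top/regulator
for uv,z in (((276.5,186),180),): print(plane(ct,uv,z))
E
```

```text
pipe [530.27610759 204.27068446 122.        ] [ 576.77581086 -105.750073    122.        ] 8.530149202335451
top 7352 ((779.1702270507812, 9.79095458984375), (149.269287109375, 894.4859008789062), 10.732911109924316)
scene 14288 ((773.8729858398438, 10.733428955078125), (151.87655639648438, 898.527587890625), 10.47614574432373)
[561.93102987 -27.25640214 180.        ]
```

```bash
cat >> h.py <<'E'
from scipy.spatial.transform import Rotation as Ro
def delta(st,pos,yaw_deg):
    """shift cm along tool axes, rotvec deg for tool-down pose with yaw"""
    R0=Ro.from_euler('xyz',st["tool_rot"]); R1=Ro.from_euler('xyz',[-np.pi/2,0,np.radians(yaw_deg)])
    return (R0.inv().apply(np.array(pos)-st["eef_pos"])/10).round(2), np.degrees((R0.inv()*R1).as_rotvec()).round(1)
E
python3 - <<'E'
from h import *
from cell import ctrl
st=ctrl.read_state()
c,_=cam("wrist0");R=np.array(c["R"]);o=-R.T@np.array(c["t"]);print(o)
print("cam in tool mm",Ro.from_euler('xyz',st["tool_rot"]).inv().apply(o-st["eef_pos"]))
print(delta(st,(600,-213,265),-79.5))
E
```

```text
[ 297.7771478  -580.66772307  372.30240028]
cam in tool mm [ -69.70154966 -176.39030628   -0.90295546]
(array([-48.37,  -6.88, -23.56]), array([  0.1, -79.5,  -0.1]))
```

```bash
python3 -m inch '[1,-4.8,-6.9,-2.4,0,-8,0, 1,-9.6,-6.9,-4.7,0,-16,0, 1,-14.4,-6.9,-7,0,-24,0, 1,-19.2,-6.9,-9.4,0,-32,0, 1,-24,-6.9,-11.8,0,-40,0, 1,-29,-6.9,-14.1,0,-48,0, 1,-33.6,-6.9,-16.5,0,-56,0, 1,-38.4,-6.9,-18.8,0,-64,0, 1,-43.2,-6.9,-21.2,0,-72,0, 1,-48.4,-6.9,-23.6,0,-79.5,0, 1,-48.4,-6.9,-23.6,0,-79.5,0, 1,-48.4,-6.9,-23.6,0,-79.5,0]'
cat > snap.py <<'E'
import sys,cv2,json,numpy as np
from cell import imaging,ctrl
for n in sys.argv[2:]:
    d=imaging.get_image(n); b=f"pics/{n}{sys.argv[1]}"
    cv2.imwrite(b+".png",d["img"][:,:,::-1])
    json.dump({k:np.array(d[k]).tolist() for k in("fx","fy","cx","cy","R","t")},open(b+".json","w"))
E
python3 snap.py 1 wrist scene top
```

```text
clock: 1.35
eef_pos: [604.2, -205.1, 265.3]
tool_rot: [-1.567, 0.005, -1.378]
force: [0.6, 0.9, 1.1]
width: 85.5
```

View pics/wrist1.png

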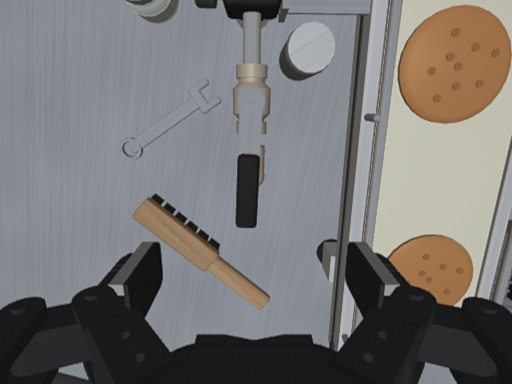

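The wrist view shows the black sleeve from about (248,155) to (246,227), the valve body near (252,100) and the pipe coming up to (252,45). The oil tin is at (310,47) and the brush at (200,250).

```bash
python3 - <<'E'
from h import *
c,im=cam("wrist1")
for a,ce,r in blobs(im,45,200,5000):
    if 200<ce[0]<300 and 100<ce[1]<240:
        bp=cv2.boxPoints(r); print(a,ce,r); w=np.array([plane(c,p,175)[:2] for p in bp]); print(w.round(1),w.mean(0)); wr=cv2.minAreaRect(w.astype(np.float32)); print(wr)
# pipe edges at z 115 : rows 15..60
g=cv2.cvtColor(im,cv2.COLOR_BGR2GRAY)
for y in (25,40,55): print(y,g[y,232:276:2])
for y in(25,55): print(plane(c,(252,y),115).round(1))
print("handle steel", [ (y,g[y,232:276:2].tolist()) for y in (110,130,145)])
E
```

```text
1473 [247.12898846 190.11201629] ((247.35890197753906, 190.80960083007812), (21.133657455444336, 72.13572692871094), 2.12109637260437)
[[ 594.8 -247.1]
 [ 585.3 -180.7]
 [ 603.4 -177.9]
 [ 614.1 -244.1]] [ 599.4211477 -212.4285743]
((599.4221801757812, -212.4128875732422), (19.523937225341797, 67.10204315185547), 8.701886177062988)
25 [142 144 143 146  98  95 122 139 142 143 143 144 134 120  82  95  96 138
 141 139 145 142]
40 [144 145 144 144 144 145 119 140 143 144 144 143 134 119  89 146 140 141
 143 144 141 141]
55 [145 141 142 145 142 141 119 140 142 145 144 144 134 114 103 143 142 145
 142 141 143 145]
[575.3 -66.4 115. ]
[580.3 -92.3 115. ]
handle steel [(110, [141, 108, 129, 136, 141, 145, 144, 146, 145, 141, 142, 143, 146, 144, 146, 131, 118, 104, 85, 139, 142, 141]), (130, [139, 139, 117, 121, 144, 144, 143, 144, 140, 140, 140, 144, 144, 142, 142, 116, 95, 117, 142, 142, 142, 142]), (145, [137, 140, 136, 140, 143, 144, 144, 145, 142, 139, 142, 143, 145, 145, 116, 100, 124, 143, 142, 144, 142, 140])]
```

```bash
python3 - <<'E'
import cv2
a=cv2.imread("pics/wrist1.png")[0:240,180:340]; cv2.imwrite("pics/w1c.png",cv2.resize(a,None,fx=2.5,fy=2.5,interpolation=cv2.INTER_CUBIC))
E
```

```text
(no output)
```

View pics/w1c.png

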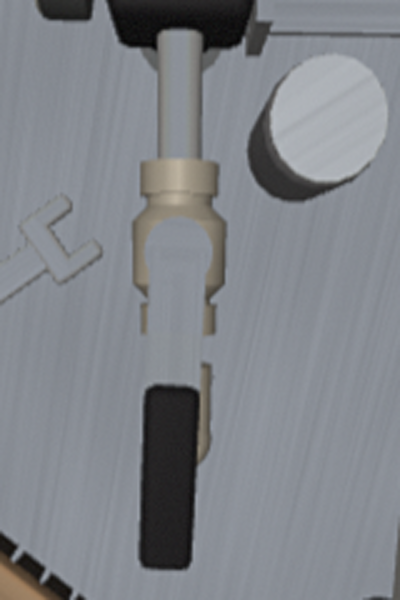

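```bash
python3 - <<'E'
from h import *
from cell import ctrl
st=ctrl.read_state();print(st["clock"],st["eef_pos"],np.degrees(st["tool_rot"]))
c,_=cam("wrist1"); print("pivot",plane(c,(251,101),165))
print(delta(st,(599.5,-212.5,150),-81.3))
E
```

```text
1.5 [ 599.94336429 -212.84974763  265.06400603] [-9.00846084e+01 -9.76344262e-03 -7.94208487e+01]
pivot [ 587.76681915 -134.96568489  165.        ]
(array([-0.04, 11.51, -0.02]), array([0.1, 1.9, 0. ]))
```

```bash
python3 -m inch '[1,0,4,0,0,1,0, 1,0,7.5,0,0,2,0, 1,0,10,0,0,2,0, 1,0,11.4,0,0,2,0, 1,0,11.4,0,0,2,0, 0.25,0,11.4,0,0,2,0, 0,0,11.4,0,0,2,0, 0,0,11.4,0,0,2,0, 0,0,11.4,0,0,2,0, 0,0,11.4,0,0,2,0, 0,0,11.4,0,0,2,0, 0,0,11.4,0,0,2,0]'; python3 snap.py 2 wrist scene
```

```text
clock: 2.7
eef_pos: [600.3, -212.8, 151.7]
tool_rot: [-1.571, -0.0, -1.422]
force: [-0.0, 0.7, 0.0]
width: 0.4
```

View pics/wrist2.png

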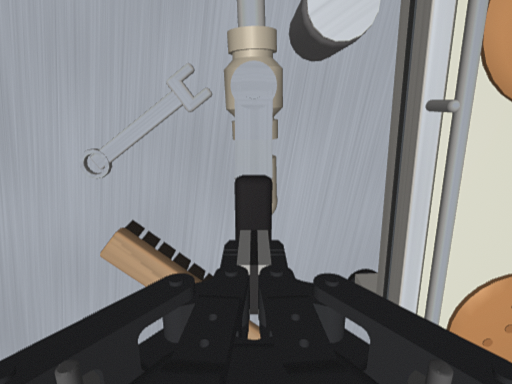

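```bash
python3 - <<'E'
import cv2
from cell import ctrl
s=ctrl.read_state();print(s["width"],s["eef_pos"],s["clock"],s["force"])
a=cv2.imread("pics/scene2.png")[60:210,90:290]; b=cv2.resize(a,None,fx=4,fy=4,interpolation=cv2.INTER_CUBIC)
cv2.imwrite("pics/s2c.png",b)
a=cv2.imread("pics/wrist2.png")[150:350,180:330]; b=cv2.resize(a,None,fx=3,fy=3,interpolation=cv2.INTER_CUBIC)
cv2.imwrite("pics/w2c.png",cv2.convertScaleAbs(b,alpha=2,beta=20))
E
```

```text
0.06214788698042136 [ 600.31075003 -212.86996087  151.57420361] 2.8 [-0.6526598   0.05492155 -0.75106454]
```

View pics/s2c.png

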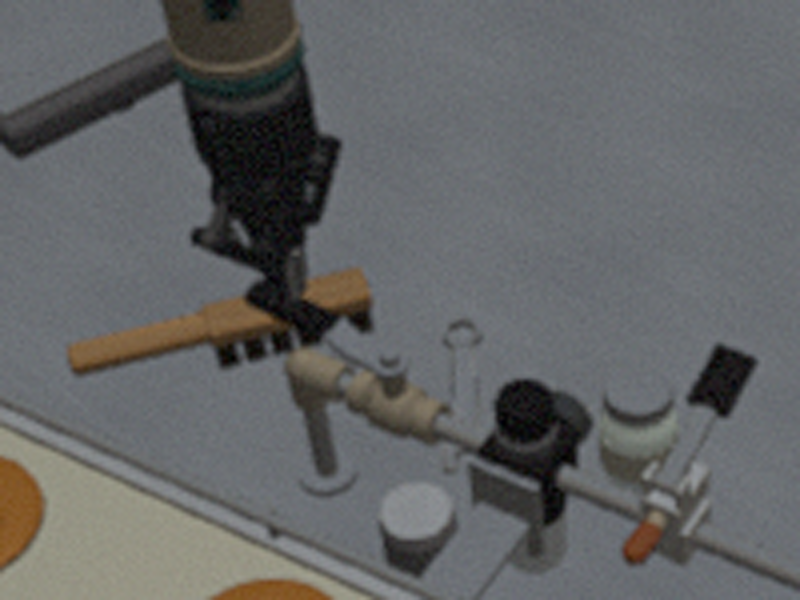

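View pics/w2c.png

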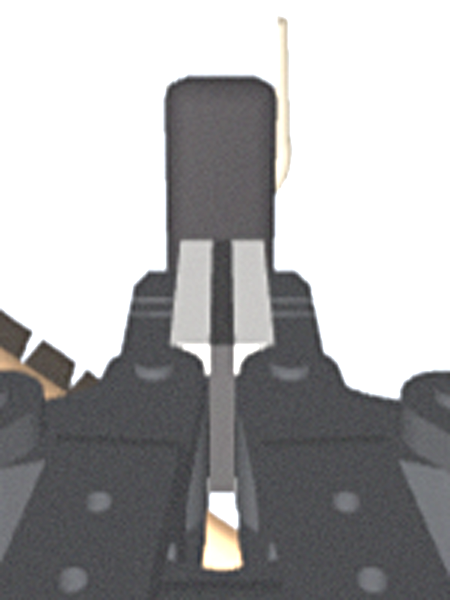

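```bash
python3 - <<'E'
from h import *
c,im=cam("scene2");c0,im0=cam("scene0");cw,_=cam("wrist2");c1,_=cam("wrist1")
for z in(130,152,168,175,200):
    X=(600,-213,z);p=proj(c,X);print(z,p.round(1),"crop",((p-[90,60])*4).round(0),"wrist",proj(cw,X).round(0))
# sleeve height from two wrist views: inner-end midpoint
print(tri(c1,(248,155),cw,(254,176)))
print(tri(c1,(251,101),cw,(254,84)))
print(tri(c1,(247.4,190.8),c0,(162.9,137.1)))
E
```

```text
130 [164.7 147.4] crop [299. 350.] wrist [254. 211.]
152 [163.5 141.8] crop [294. 327.] wrist [254. 223.]
168 [162.6 137.6] crop [290. 310.] wrist [254. 234.]
175 [162.2 135.7] crop [289. 303.] wrist [254. 239.]
200 [160.7 129. ] crop [283. 276.] wrist [255. 262.]
[ 594.45524302 -181.24048436  163.97638443]
[ 587.90484852 -135.02467151  177.05399561]
[ 599.24818201 -212.54781206  169.6204408 ]
```

```bash
python3 - <<'E'
from h import *
cw,_=cam("wrist2")
f=np.array([-np.sin(np.radians(8.7)),np.cos(np.radians(8.7))])
for off in (7,11):
  for z in(152,165,175,185,195):
    X=np.r_[np.array([600.3,-212.9])+f*off,z];p=proj(cw,X);print(off,z,p.round(1),"crop",((p-[180,150])*3).round(0))
E
```

```text
7 152 [254.9 212.2] crop [225. 187.]
7 165 [255.  220.2] crop [225. 211.]
7 175 [255.1 227.1] crop [225. 231.]
7 185 [255.1 234.9] crop [225. 255.]
7 195 [255.2 243.7] crop [226. 281.]
11 152 [254.9 206. ] crop [225. 168.]
11 165 [255.  213.5] crop [225. 190.]
11 175 [255.  220.1] crop [225. 210.]
11 185 [255.1 227.4] crop [225. 232.]
11 195 [255.2 235.8] crop [226. 257.]
```

```bash
python3 -m inch '[0.5,0,0,0,0,0,0, 0.5,0,0,0,0,0,0, 0.5,0,0,0,0,0,0, 0.5,0,0,0,0,0,0, 0.5,0,0,0,0,0,0]'; python3 snap.py 3 wrist; python3 - <<'E'
import cv2
a=cv2.imread("pics/wrist3.png")[130:350,150:360]; b=cv2.resize(a,None,fx=2.6,fy=2.6,interpolation=cv2.INTER_CUBIC)
cv2.imwrite("pics/w3c.png",cv2.convertScaleAbs(b,alpha=2,beta=20))
E
```

```text
clock: 3.3
eef_pos: [600.3, -212.9, 151.6]
tool_rot: [-1.571, 0.0, -1.422]
force: [-0.6, -0.9, -0.3]
width: 42.7
```

View pics/w3c.png

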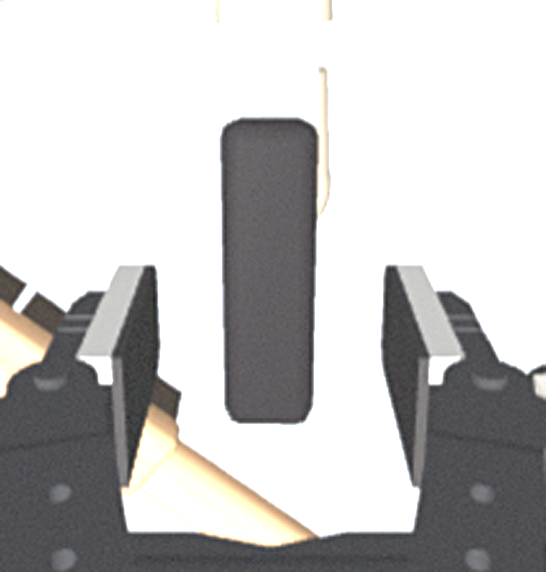

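```bash
python3 - <<'E'
from h import *
c1,i1=cam("wrist1");c3,i3=cam("wrist3");c0,_=cam("scene0")
def rect(i):
    for a,ce,r in blobs(i,50,200,8000):
        if 200<ce[0]<300 and 150<ce[1]<260: print(a,ce,r)
rect(i1);rect(i3)
R=np.array(c3["R"]);t=np.array(c3["t"]);print("cam3",-R.T@t, "axis",R[2])
for X in((600,-205,158),(600,-205,195),(599.5,-212,175),(599.5,-212,162)): print(X,(R@np.array(X)+t)[2])
E
```

```text
1492 [247.13136729 190.05495979] ((247.13018798828125, 190.5056610107422), (21.240802764892578, 72.67047882080078), 2.4895529747009277)
4012 [253.10992024 232.58698903] ((253.0, 234.0), (116.0, 36.0), 90.0)
cam3 [ 588.92650524 -142.73539692  328.14087434] axis [ 0.04099225 -0.27361807 -0.96096451]
(600, -205, 158) 180.9899897982337
(600, -205, 195) 145.43430301858422
(599.5, -212, 175) 166.548423562273
(599.5, -212, 162) 179.04096216052824
```

```bash
python3 - <<'E'
from h import *
c1,i1=cam("wrist1");c3,i3=cam("wrist3")
print(tri(c1,(248.7,154),c3,(253.5,175.7)),tri(c1,(245.6,227),c3,(252.7,292)))
# tip corner hypothesis: pad tips at crop (158,268),(383,268)
for u in (158,383): 
  uv=(150+u/2.6,130+268/2.6); print(uv,[plane(c3,uv,z).round(0).tolist() for z in (155,175,190,195)])
E
```

```text
[ 594.29116501 -178.99056633  172.64321977] [ 604.13338825 -246.6367772   172.99423825]
(210.76923076923077, 233.0769230769231) [[575.0, -222.0, 155.0], [576.0, -213.0, 175.0], [578.0, -206.0, 190.0], [578.0, -204.0, 195.0]]
(297.30769230769226, 233.0769230769231) [[626.0, -214.0, 155.0], [622.0, -206.0, 175.0], [619.0, -200.0, 190.0], [618.0, -198.0, 195.0]]
```

```bash
python3 snap.py 3 scene;  python3 - <<'E'
from h import *
c,im=cam("scene3")
a=im[70:170,110:230]; b=cv2.resize(a,None,fx=5,fy=5,interpolation=cv2.INTER_CUBIC)
b=cv2.convertScaleAbs(b,alpha=2,beta=20)
j=np.array([np.cos(np.radians(8.5)),np.sin(np.radians(8.5))])
for s in(-21,21):
  for z,col in((152,(0,0,255)),(175,(0,255,0)),(190,(255,0,0))):
    p=(proj(c,np.r_[np.array([600.3,-212.9])+s*j,z])-[110,70])*5
    cv2.circle(b,tuple(int(v) for v in p),4,col,-1)
cv2.imwrite("pics/s3c.png",b)
E
```

```text
(no output)
```

View pics/s3c.png

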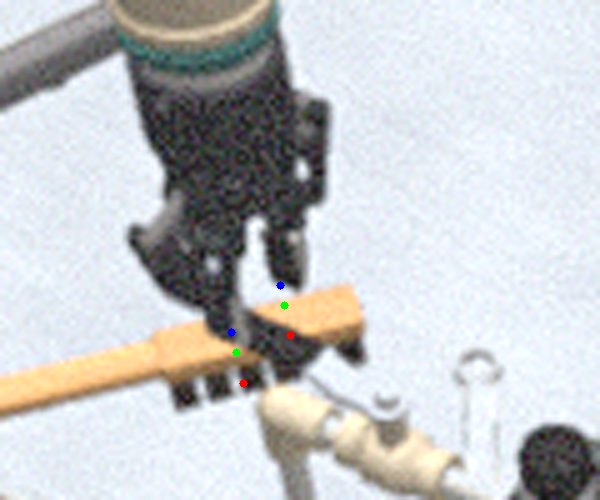

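The scene view shows the real fingertips ending at about z = 187 half-open (blue dots near (232,332) and (280,285)). The wrist image scale and the missed grip agree. So the fingers are about 30 mm shorter than the reported TCP, and they closed above the sleeve. I'll go 27 mm lower and grip again.

```bash
python3 -m inch '[0.5,0,1,0,0,0,0, 0.5,0,2,0,0,0,0, 0.5,0,2.7,0,0,0,0, 0.5,0,2.7,0,0,0,0, 0,0,2.7,0,0,0,0, 0,0,2.7,0,0,0,0, 0,0,2.7,0,0,0,0, 0,0,2.7,0,0,0,0, 0,0,2.7,0,0,0,0]'; python3 snap.py 4 wrist;python3 - <<'E'
import cv2
a=cv2.imread("pics/wrist4.png")[50:350,120:390]; b=cv2.resize(a,None,fx=2,fy=2,interpolation=cv2.INTER_CUBIC)
cv2.imwrite("pics/w4c.png",cv2.convertScaleAbs(b,alpha=2,beta=20))
E
```

```text
clock: 4.3
eef_pos: [600.4, -213.0, 124.9]
tool_rot: [-1.57, -0.0, -1.422]
force: [-1.3, -0.1, 2.0]
width: 18.8
```

View pics/w4c.png

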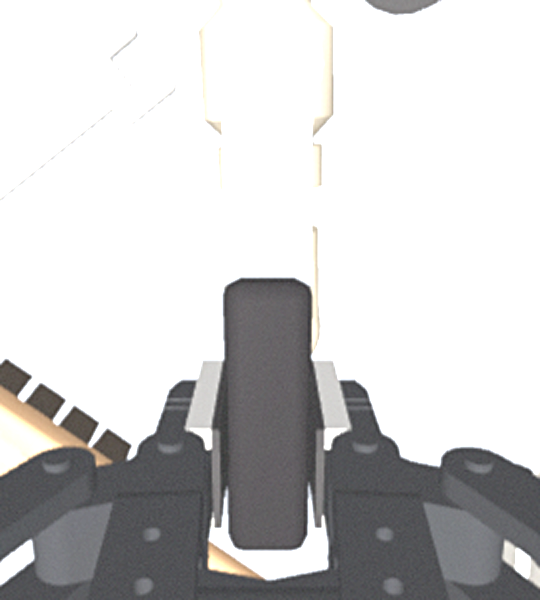

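```bash
python3 -m inch '[0,-0.02,0,-0.56,0,4,0, 0,-0.08,0,-1.13,0,8,0, 0,-0.18,0,-1.68,0,12,0, 0,-0.31,0,-2.23,0,16,0, 0,-0.49,0,-2.77,0,20,0, 0,-0.7,0,-3.29,0,24,0, 0,-0.95,0,-3.8,0,28,0, 0,-1.23,0,-4.29,0,32,0, 0,-1.23,0,-4.29,0,32,0, 0,-1.23,0,-4.29,0,32,0]'; python3 snap.py 5 wrist;python3 - <<'E'
import cv2
a=cv2.imread("pics/wrist5.png")[50:350,120:390]; b=cv2.resize(a,None,fx=2,fy=2,interpolation=cv2.INTER_CUBIC)
cv2.imwrite("pics/w5c.png",cv2.convertScaleAbs(b,alpha=1.5,beta=20))
E
```

```text
clock: 5.35
eef_pos: [556.9, -207.1, 124.9]
tool_rot: [-1.569, 0.001, -1.98]
force: [1.8, -0.2, 0.2]
width: 18.3
```

View pics/w5c.png

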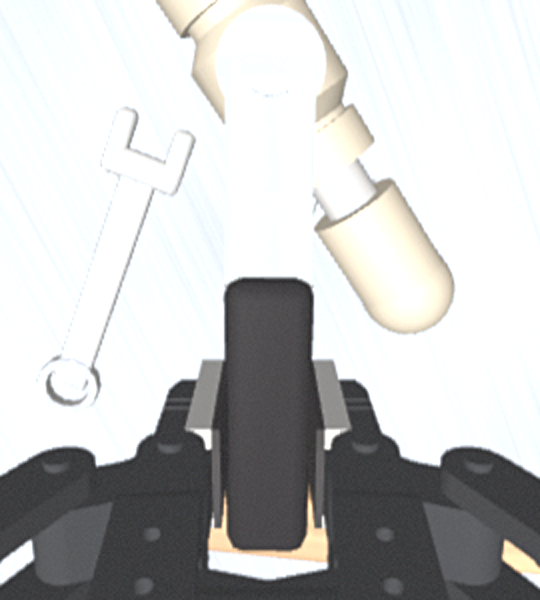

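The handle is turning with the gripper: the sleeve stays centred between the pads and the valve is now about 32° round. I'll carry on to about 84°.

```bash
python3 -m inch '[0,-0.06,0,-0.99,0,7,0, 0,-0.24,0,-1.96,0,14,0, 0,-0.54,0,-2.9,0,21,0, 0,-0.95,0,-3.8,0,28,0, 0,-1.46,0,-4.65,0,35,0, 0,-2.08,0,-5.42,0,42,0, 0,-2.68,0,-6.02,0,48,0, 0,-3.11,0,-6.38,0,52,0, 0,-3.11,0,-6.38,0,52,0, 0,-3.11,0,-6.38,0,52,0]'; python3 snap.py 6 wrist;python3 - <<'E'
import cv2
from cell import ctrl
print(ctrl.read_state())
a=cv2.imread("pics/wrist6.png")[0:350,100:410]; b=cv2.resize(a,None,fx=1.7,fy=1.7,interpolation=cv2.INTER_CUBIC)
cv2.imwrite("pics/w6c.png",cv2.convertScaleAbs(b,alpha=1.5,beta=20))
E
```

```text
clock: 6.4
eef_pos: [512.7, -154.2, 125.0]
tool_rot: [-1.568, 0.004, -2.889]
force: [5.7, -2.1, -4.5]
width: 18.3
{'clock': 6.45, 'qpos': array([ 0.17339223,  0.56181355,  0.09817115,  1.91857048, -0.08487421,
        0.65996791, -0.994509  ]), 'qd': array([ 4.34225675e-03,  2.41116222e-05, -4.41485240e-03, -1.20623224e-03,
        1.46701869e-03, -1.95711273e-04,  3.69284549e-04]), 'tau': array([ -0.89549856, -48.92219782,   1.10083502, -11.49854869,
         0.41178868,   1.90766372,   0.56162629]), 'eef_pos': array([ 512.69560307, -154.20232231,  124.93754868]), 'tool_rot': array([-1.56807323,  0.00438168, -2.88869196]), 'force': array([ 5.94590097, -2.10663333, -4.60668601]), 'torque': array([-0.38100726, -1.07869274, -0.61329102]), 'width': 18.78174913009782}
```

View pics/w6c.png

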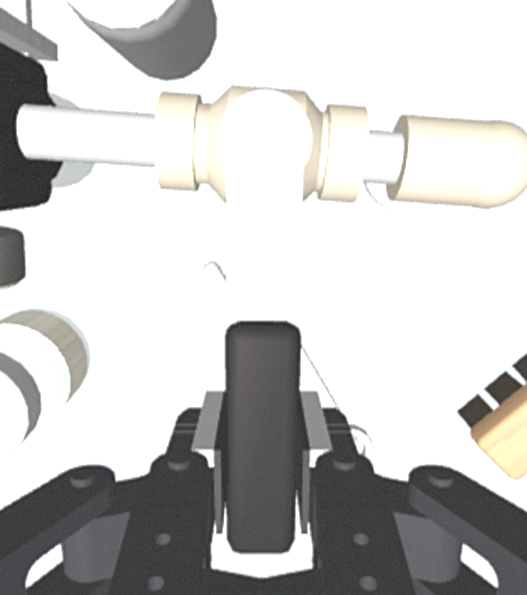

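```bash
python3 -m inch '[0,-0.01,0,-0.28,0,2,0, 0,-0.02,0,-0.57,0,4,0, 0,-0.02,0,-0.57,0,4,0, 0,-0.02,0,-0.57,0,4,0]';python3 -m inch '[0,0,0,-0.14,0,1,0, 0,-0.01,0,-0.28,0,2,0,0,-0.01,0,-0.28,0,2,0,0,-0.01,0,-0.28,0,2,0]'; python3 snap.py 7 wrist;python3 - <<'E'
import cv2,numpy as np
from cell import ctrl
s=ctrl.read_state();print(np.degrees(s["tool_rot"]),s["torque"])
a=cv2.imread("pics/wrist7.png")[0:350,100:410]; b=cv2.resize(a,None,fx=1.7,fy=1.7,interpolation=cv2.INTER_CUBIC)
cv2.imwrite("pics/w7c.png",cv2.convertScaleAbs(b,alpha=1.1,beta=0))
E
```

```text
clock: 6.85
eef_pos: [511.7, -149.7, 125.0]
tool_rot: [-1.567, 0.005, -2.957]
force: [6.0, -4.4, -5.2]
width: 18.5
clock: 7.25
eef_pos: [511.8, -149.7, 125.0]
tool_rot: [-1.562, 0.005, -2.988]
force: [6.4, -11.2, -8.7]
width: 18.3
[ -89.52189942    0.30840013 -171.19928818] [-2.05056976 -1.35631933  1.26826026]
```

View pics/w7c.png

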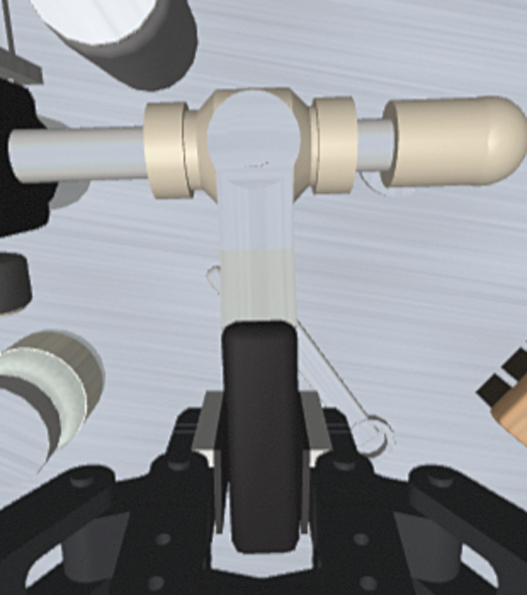

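The handle is against its stop: further pushing left it at the same place while the side force rose to 11 N. The picture shows it square across the pipe. I'll release and lift.

```bash
python3 -m inch '[0.5,0,0,0,0,0,0, 0.5,0,0,0,0,0,0, 0.5,0,0,0,0,0,0, 0.5,0,-2,0,0,0,0, 0.5,0,-5,0,0,0,0, 0.5,0,-9,0,0,0,0, 0.5,0,-13,0,0,0,0, 0.5,0,-13,0,0,0,0, 0.5,0,-13,0,0,0,0]'; python3 snap.py 8 wrist scene top;python3 - <<'E'
from h import *
from cell import ctrl
s=ctrl.read_state();print(s["eef_pos"],np.degrees(s["tool_rot"]),s["force"])
c,i=cam("wrist8")
for a,ce,r in blobs(i,50,200,4000):
    w=cv2.minAreaRect(np.array([plane(c,p,175)[:2] for p in cv2.boxPoints(r)],np.float32));print(a,ce,r,w)
E
```

```text
clock: 8.2
eef_pos: [508.5, -144.4, 255.4]
tool_rot: [-1.571, 0.002, -2.992]
force: [0.8, -0.2, -0.0]
width: 42.9
[ 507.17642695 -144.23509473  253.31477784] [-9.00725313e+01 -1.55953835e-01 -1.71457585e+02] [ 0.36042891 -0.34407667 -0.07298685]
2964 [141.84210526  90.88630229] ((141.0, 93.0), (58.0, 80.0), 90.0) ((569.4138793945312, -43.632408142089844), (43.7271728515625, 67.59410858154297), 8.594112396240234)
1338 [261.18759342 185.75635277] ((260.04962158203125, 183.03538513183594), (76.09931945800781, 21.554563522338867), 88.60282135009766) ((510.46075439453125, -149.02906799316406), (67.2905502319336, 19.086912155151367), 10.105271339416504)
681 [  5.60646109 180.03524229] ((5.999999046325684, 178.99998474121094), (11.999998092651367, 55.99999237060547), 0.0) ((482.0312805175781, 65.74858856201172), (10.239883422851562, 52.55604934692383), 85.8996353149414)
765 [202.84052288 267.65882353] ((201.5, 273.5), (83.0, 17.0), 90.0) ((415.518310546875, -108.13735961914062), (88.01140594482422, 16.523025512695312), 6.381255149841309)
756 [304.3015873  267.71031746] ((305.5, 274.0), (82.0, 17.0), 90.0) ((429.6907653808594, -204.88967895507812), (87.00828552246094, 16.516603469848633), 10.806629180908203)
```

View pics/wrist8.png

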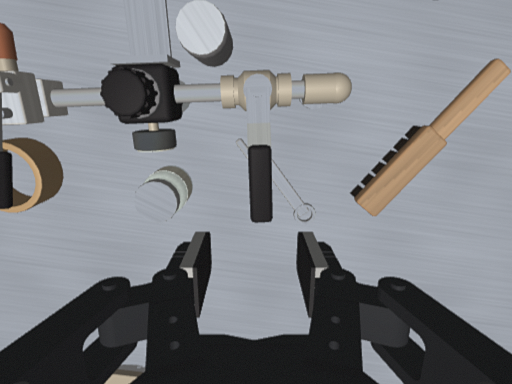

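The handle now lies across the pipe, with the sleeve at (261,186). Its measured direction is 10.1°, against a machine yaw of about 10.5°. The jar, spanner, brush and tin are where they were. Next I'll go above the bleed pad with the fingers shut.

```bash
python3 -m inch '[0,-0.2,0,-4,0,0,0, 0,-0.5,0,-8,0,0,0, 0,-0.7,0,-12,0,0,0, 0,-0.9,0,-16,0,0,0, 0,-1.1,0,-19.5,0,0,0, 0,-1.15,0,-21.1,0,0,0, 0,-1.15,0,-21.1,0,0,0, 0,-1.15,0,-21.1,0,0,0]'; python3 snap.py 9 wrist scene;python3 - <<'E'
from h import *
from cell import ctrl
s=ctrl.read_state();print(s["eef_pos"],np.degrees(s["tool_rot"]),s["force"],s["width"])
c,i=cam("wrist9")
for a,ce,r in blobs(i,50,200,4000):
    w=cv2.minAreaRect(np.array([plane(c,p,194)[:2] for p in cv2.boxPoints(r)],np.float32));print(a,ce.round(1),np.round(r[1],1),w)
E
```

```text
clock: 9.15
eef_pos: [487.9, 64.9, 253.7]
tool_rot: [-1.57, -0.002, -2.993]
force: [0.6, -0.7, -0.8]
width: -0.1
[488.29685918  63.82201233 254.14078075] [-8.99473768e+01 -6.41117003e-02 -1.71619498e+02] [-0.06988191 -0.07594112 -0.91741003] 0.049221824012533236
219 [87.4 11.7] [29.8 19. ] ((596.3416748046875, 196.87228393554688), (18.938325881958008, 13.291491508483887), 13.250826835632324)
3498 [372.8 104.5] [57.2 81.4] ((566.514892578125, -11.337608337402344), (40.62342834472656, 63.84292984008789), 10.740354537963867)
1914 [496.8 196.6] [29.8 77.4] ((513.2562255859375, -128.3481903076172), (68.76151275634766, 24.978376388549805), 10.747746467590332)
1857 [254.3 192.6] [55. 36.] ((486.286865234375, 64.96002197265625), (45.600669860839844, 29.327022552490234), 8.551483154296875)
251 [253.5 248.4] [33.  7.] ((439.95623779296875, 58.40443420410156), (30.34912872314453, 5.949059009552002), 8.550886154174805)
```

View pics/wrist9.png

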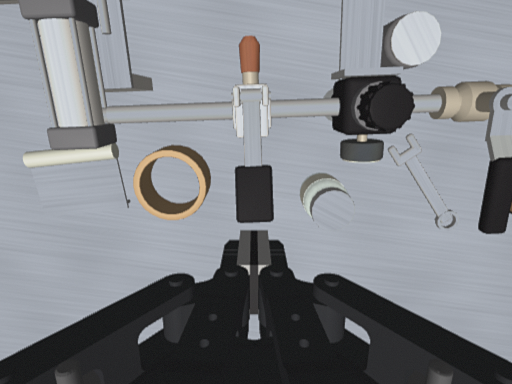

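The pad is at (254,193) in the wrist image, giving (486,65) at z ≈ 194, with a measured size of 45.6 × 29.3 mm, as it should be. I'll lower to just above it, then creep down while watching the force.

```bash
python3 -m inch '[0,0.1,2,0,0,0,0, 0,0.2,5,0,0,0,0, 0,0.2,7,0,0,0,0, 0,0.2,7.6,0,0,0,0, 0,0.2,7.6,0,0,0,0, 0,0.2,7.6,0,0,0,0]'; python3 snap.py 10 wrist; python3 - <<'E'
from h import *
from cell import ctrl
s=ctrl.read_state();print(s["eef_pos"],s["force"])
E
```

```text
clock: 9.85
eef_pos: [487.3, 64.7, 179.4]
tool_rot: [-1.571, 0.001, -2.994]
force: [-0.5, 0.3, -0.0]
width: -0.2
[487.43137172  64.98317238 179.61702517] [-0.19220126  0.22511682 -0.14595873]
```

View pics/wrist10.png

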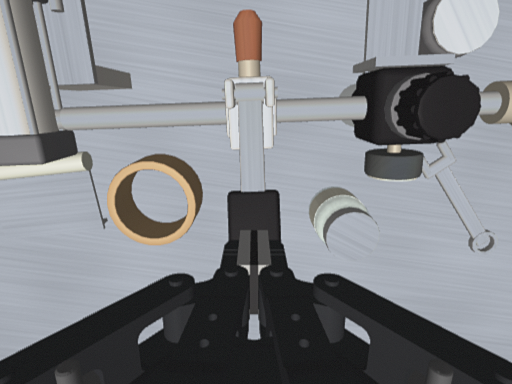

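Fingertips are just above the pad, which spans x 228–280 from y 191 downwards. No contact yet. I'll creep down.

```bash
python3 -m inch '[0,0,0.3,0,0,0,0,0,0,0.6,0,0,0,0,0,0,0.6,0,0,0,0,0,0,0.6,0,0,0,0]'; python3 -m inch '[0,0,0.15,0,0,0,0,0,0,0.3,0,0,0,0,0,0,0.3,0,0,0,0,0,0,0.3,0,0,0,0]';python3 -m inch '[0,0,0.15,0,0,0,0,0,0,0.3,0,0,0,0,0,0,0.3,0,0,0,0,0,0,0.3,0,0,0,0]'
```

```text
clock: 10.3
eef_pos: [486.4, 65.3, 172.7]
tool_rot: [-1.571, 0.0, -2.993]
force: [0.8, 0.3, 0.2]
width: 0.0
clock: 10.7
eef_pos: [486.4, 65.3, 169.6]
tool_rot: [-1.571, -0.0, -2.993]
force: [0.9, 0.4, -0.6]
width: 0.2
clock: 11.1
eef_pos: [486.4, 65.3, 166.6]
tool_rot: [-1.571, -0.0, -2.993]
force: [0.1, -0.4, 0.1]
width: -0.1
```

```bash
python3 -m inch '[0,0,0.1,0,0,0,0,0,0,0.2,0,0,0,0,0,0,0.2,0,0,0,0,0,0,0.2,0,0,0,0]'; python3 -m inch '[0,0,0.1,0,0,0,0,0,0,0.2,0,0,0,0,0,0,0.2,0,0,0,0,0,0,0.2,0,0,0,0]';python3 -m inch '[0,0,0.1,0,0,0,0,0,0,0.2,0,0,0,0,0,0,0.2,0,0,0,0,0,0,0.2,0,0,0,0]'
```

```text
clock: 11.5
eef_pos: [486.4, 65.3, 164.6]
tool_rot: [-1.571, -0.0, -2.993]
force: [-0.0, 0.2, -1.3]
width: 0.1
clock: 11.9
eef_pos: [486.4, 65.3, 162.8]
tool_rot: [-1.571, 0.0, -2.993]
force: [-1.2, -0.8, 3.5]
width: 0.2
clock: 12.3
eef_pos: [486.1, 65.2, 160.5]
tool_rot: [-1.571, -0.001, -2.993]
force: [-1.7, -1.1, 5.0]
width: 0.1
```

Contact came at a TCP height of about 163, and the force reached about 5 N, as the spring preload predicts. I'll continue towards half-way in steps.

```bash
python3 -m inch '[0,0.03,0.2,0,0,0,0,0,0.06,0.4,0,0,0,0,0,0.1,0.6,0,0,0,0,0,0.12,0.8,0,0,0,0,0,0.12,0.8,0,0,0,0,0,0.12,0.8,0,0,0,0]'; python3 -m inch '[0,0.02,0.2,0,0,0,0,0,0.03,0.4,0,0,0,0,0,0.05,0.5,0,0,0,0,0,0.05,0.5,0,0,0,0,0,0.05,0.5,0,0,0,0]'; python3 snap.py 11 wrist scene; python3 - <<'E'
import cv2
a=cv2.imread("pics/scene11.png")[60:240,170:350]; b=cv2.resize(a,None,fx=3.3,fy=3.3,interpolation=cv2.INTER_CUBIC)
cv2.imwrite("pics/s11c.png",cv2.convertScaleAbs(b,alpha=1.8,beta=20))
E
```

```text
clock: 12.9
eef_pos: [484.5, 64.9, 152.5]
tool_rot: [-1.571, -0.002, -2.993]
force: [-3.1, -0.6, 5.6]
width: -0.1
clock: 13.4
eef_pos: [483.8, 64.8, 147.6]
tool_rot: [-1.571, -0.002, -2.993]
force: [-3.4, -0.3, 7.0]
width: -0.1
```

View pics/s11c.png

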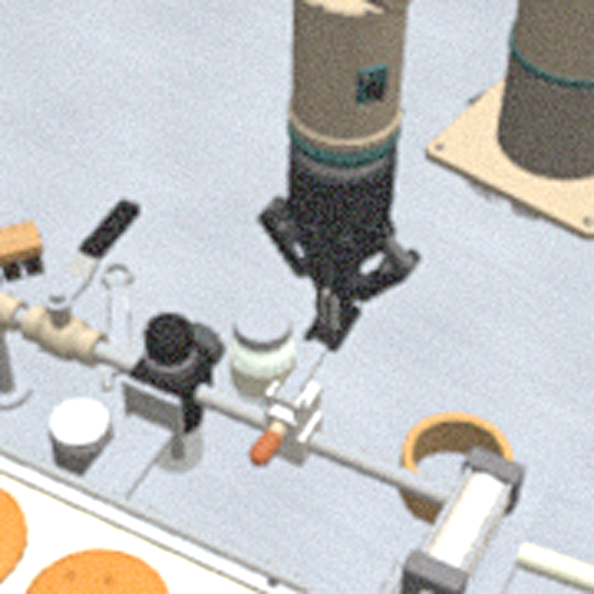

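View pics/wrist11.png

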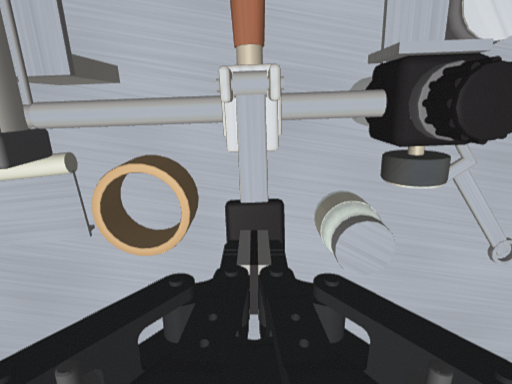

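```bash
python3 - <<'E'
from h import *
from scipy.optimize import brentq
u=np.array([np.cos(np.radians(10.5)),np.sin(np.radians(10.5))]);H=np.array([560.5,78.8])
for n in("wrist9","wrist10","wrist11"):
    c,i=cam(n)
    col=cv2.cvtColor(i,cv2.COLOR_BGR2GRAY)[150:230,246:262].mean(1)
    e=150+np.argmin(np.diff(cv2.GaussianBlur(col.reshape(-1,1),(1,5),0).ravel()))+0.5
    f=lambda a:proj(c,np.r_[H-56*np.cos(a)*u,168+56*np.sin(a)])[1]-e
    aa=np.linspace(-.2,.6,9); print(n,e,[round(f(a),1) for a in aa])
E
```

```text
wrist9 165.5 [np.float64(-5.5), np.float64(-3.4), np.float64(-1.8), np.float64(-0.9), np.float64(-0.5), np.float64(-0.9), np.float64(-2.0), np.float64(-3.8), np.float64(-6.4)]
wrist10 191.5 [np.float64(-11.6), np.float64(-8.3), np.float64(-5.6), np.float64(-3.6), np.float64(-2.5), np.float64(-2.3), np.float64(-3.0), np.float64(-4.9), np.float64(-7.9)]
wrist11 202.5 [np.float64(-14.7), np.float64(-10.5), np.float64(-7.0), np.float64(-4.3), np.float64(-2.5), np.float64(-1.8), np.float64(-2.2), np.float64(-3.9), np.float64(-7.1)]
```

```bash
python3 -m inch '[0,0.01,0.1,0,0,0,0,0,0.02,0.18,0,0,0,0,0,0.02,0.18,0,0,0,0,0,0.02,0.18,0,0,0,0,0,0.02,0.18,0,0,0,0]'; for i in 1 2 3; do python3 -m inch '[0,0,0,0,0,0,0,0,0,0,0,0,0,0,0,0,0,0,0,0,0,0,0,0,0,0,0,0]'|sed -n '1,2p;4p'; done; python3 snap.py 12 top scene; python3 - <<'E'
from h import *
from cell import ctrl
for n in ("scene12","scene0"):
    a=cv2.imread(f"pics/{n}.png")[140:200,225:315]; cv2.imwrite(f"pics/{n}d.png",cv2.convertScaleAbs(cv2.resize(a,None,fx=5,fy=5,interpolation=cv2.INTER_CUBIC),alpha=2,beta=20))
a=cv2.imread("pics/scene0d.png");b=cv2.imread("pics/scene12d.png");cv2.imwrite("pics/cmp12.png",np.vstack([a,b])[:600])
c,_=cam("scene12");u=np.array([np.cos(np.radians(10.5)),np.sin(np.radians(10.5))]);H=np.array([560.5,78.8])
for q in (0,.1,.21,.3,.42):
    a=.3-q; print(q,[((proj(c,np.r_[H-r*np.cos(a)*u,168+r*np.sin(a)])-[225,140])*5).round(0).tolist() for r in (56,79,102)])
E
```

```text
clock: 14.0
eef_pos: [483.5, 64.7, 145.8]
tool_rot: [-1.571, -0.002, -2.993]
force: [-3.6, -1.4, 6.5]
width: -0.3
clock: 14.4
eef_pos: [483.5, 64.7, 145.8]
force: [-4.2, 0.0, 5.9]
clock: 14.8
eef_pos: [483.5, 64.7, 145.8]
force: [-3.9, -0.6, 6.7]
clock: 15.2
eef_pos: [483.5, 64.8, 145.8]
force: [-3.7, 0.1, 7.3]
0 [[205.0, 112.0], [225.0, 75.0], [245.0, 39.0]]
0.1 [[206.0, 118.0], [226.0, 83.0], [246.0, 49.0]]
0.21 [[206.0, 125.0], [227.0, 93.0], [246.0, 62.0]]
0.3 [[206.0, 131.0], [226.0, 102.0], [246.0, 73.0]]
0.42 [[205.0, 140.0], [225.0, 115.0], [244.0, 90.0]]
```

View pics/cmp12.png

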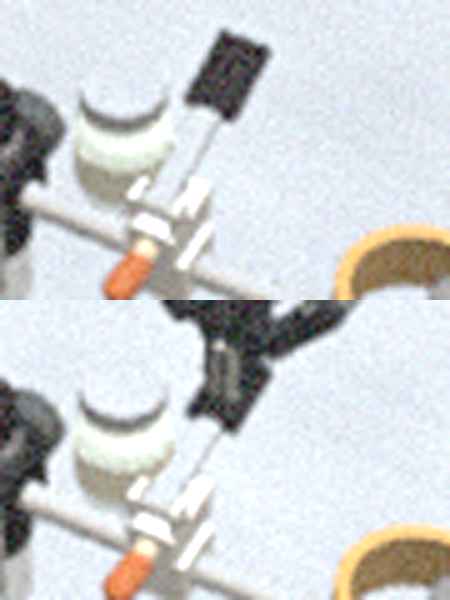

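Three estimates agree roughly: the scene pad shift gives 0.16–0.21 rad, the force about 0.17 and the tip travel about 0.2. I'll add 1.5 mm to centre it in the window, then hold.

```bash
python3 -m inch '[0,0.02,0.08,0,0,0,0,0,0.03,0.15,0,0,0,0,0,0.03,0.15,0,0,0,0,0,0.03,0.15,0,0,0,0]'; for i in 1 2 3; do python3 -m inch '[0,0,0,0,0,0,0,0,0,0,0,0,0,0,0,0,0,0,0,0,0,0,0,0,0,0,0,0]'|sed -n '1,2p;4p'; done; python3 snap.py 13 top scene; python3 - <<'E'
from h import *
for n in ("scene13","top13"):
    r=(120,250,100,330) if n[0]=="s" else (130,260,160,390)
    a=cv2.imread(f"pics/{n}.png")[r[0]:r[1],r[2]:r[3]]; cv2.imwrite(f"pics/{n}d.png",cv2.resize(a,None,fx=2.3,fy=2.3,interpolation=cv2.INTER_CUBIC))
cv2.imwrite("pics/f13.png",np.vstack([cv2.imread("pics/scene13d.png"),cv2.imread("pics/top13d.png")]))
E
```

```text
clock: 15.7
eef_pos: [483.3, 64.7, 144.3]
tool_rot: [-1.571, -0.002, -2.993]
force: [-3.3, -0.9, 7.7]
width: -0.1
clock: 16.1
eef_pos: [483.3, 64.7, 144.4]
force: [-4.0, 0.1, 6.7]
clock: 16.5
eef_pos: [483.3, 64.7, 144.3]
force: [-3.8, -1.1, 7.5]
clock: 16.9
eef_pos: [483.3, 64.7, 144.3]
force: [-4.0, -1.5, 6.9]
```

View pics/f13.png

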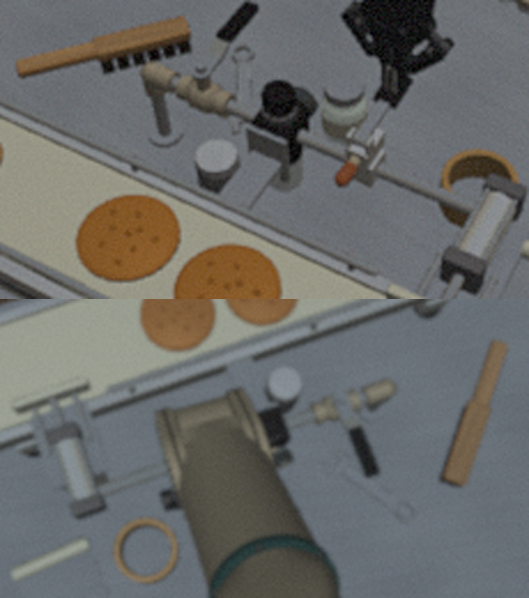

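The valve handle lies across the pipe (upper view near (235,22), lower view near (363,450)). The fingers hold the pad down near (395,88), and the tin, brush, spanner, jar and tape are undisturbed. The hold has been steady for over a second, so I'm handing in.

```bash
python3 -c "
from cell import finish_job; print(finish_job())"
```

```text
the job is handed in; nothing more can be done
None
```

I shut the supply valve up to its stop, then pressed the bleed lever to about half-way and handed in while still holding it there. The job took about 17 s of the 51 s allowed, and the hand-in gives no verdict.

**Valve:** I gripped the sleeve and turned the handle about 89° clockwise. More push at the end only raised the force to about 11 N without moving the handle. After release it measured 10.1°, against about 10.5° for straight across the pipe.

**Bleed lever:** With the fingers shut, I touched the pad at TCP height 163 mm and pressed down to 144.3 mm. The last readings were steady at about 7 N down plus 4 N sideways.

**Lever angle:** This was estimated, not read directly. Just before the last 1.5 mm of press:
- The finger travel gave about 0.2 rad.
- The force gave about 0.17 rad.
- The scene picture gave 0.16–0.21 rad.

After that press I put it at about 0.2 rad, within the 0.13–0.29 window. A check from the wrist picture gave nothing usable.

**Fingers shorter than stated:** The fingertips end about 30 mm short of the reported TCP. My first grip closed above the sleeve without moving anything, so I went 27 mm lower and gripped again.

**Other things on the bench:** In the last pictures the jar, tape, brush, spanner and tin looked undisturbed. I compared them only by eye, and did not check the scraper separately.

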